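Index the sample table to the next cup

ROBOT

A 6-joint arm with a two-finger parallel gripper is mounted at the origin on the work surface. World frame = base frame: x ahead of the robot, y to its left, z up, the work surface at z = 0. Lengths are in m, angles in rad, forces in N, time in s.
With the tool pointing down it reaches from about 0.25 to 0.775 m from the base axis. Payload 4 kg.
Tool frame: the origin (TCP) lies on the centre line of the jaws, within the pads' length; the fingertips stand 25 mm ahead of it and the grasp point (between the pads) lies 6 mm ahead of it; x points along the fingers, y is the direction in which the jaws open and shut, and the axes are right-handed (so a half turn about x gives the same grasp; the last joint's range is limited). The gripper opens to 85 mm and grips with 20 to 120 N. Pads are 22 mm wide; open, the fingers measure 114 mm over their backs; the gripper's body (76 mm by 85 mm) begins 54 mm behind the grasp point. The pads swing forward as they close: fully open they stand 13 mm farther back than shut.
Start: joints at [-0.103, 0.087, 1.371, -0, 1.684, -0.103], TCP at [0.55, -0, 0.256] pointing down, gripper open.
Joint ranges: [-3.1, 3.1], [-0.76, 2.03], [0.27, 2.55], [-1.08, 4.22], [0.17, 2.65], [-2.57, 2.57]. Speed limits (rad/s): [2.79, 2.79, 3.14, 3.14, 3.14, 3.14].

INTERFACE

Orientations are given as a rotation vector (axis times angle).
In Python, from station import bot gives the robot as it stands. The module is installed in compiled form; this text tells all that it offers.
- The arm moves only by the tool drive_tool, never from a script. Its arguments are lists of equal length, an entry for each row: "hand": the closure in counts, from 0 (fully open) to 255 (shut); "xyz": the shift along the tool's x, y, z in mm, a list of three; "roll": the turn about the tool's x in degrees. In form: {"hand": [hand, ...], "xyz": [[dx, dy, dz], ...], "roll": [roll, ...]}. A call has 1 to 10 rows; each row shifts and turns the commanded pose from where the row before left it, along the tool's axes as they then stand; what a row does not reach is not made up. A row lasts 1/10 s, in which the tool goes at most 50 mm and 8.59 degrees, less where a joint would pass 70% of its speed; a pose out of reach is approached as far as the arm can. A call with a gripper value outside its range is refused whole. The fingers move at their own pace and stop on an object; "grip_force" is the grip in N (left out, the last holds). Time passes only in rows, so rows that do not move let the fingers close. It gives the time, the measured TCP pose, the force and the opening at its end, in the units of the state.
- bot.get_obs(): the state, without advancing time (a new reading comes with each control period).
- bot.read_camera(name): name is "scene" or "side" or "wrist"; returns a dict with "img" (400x640x3 uint8, blue, green, red), "fx", "fy", "cx", "cy" (pixels), "k1" (the pictures are not rectified: a ray, as slopes to the right and down, at radius r is drawn at 1 + k1 r^2 times it, then the intrinsics apply), "R" (3x3) and "t" (3): a world point X has camera coordinates R X + t; the wrist camera has in their place "tool_from_camera" (4x4, takes a point from camera to tool coordinates, whose origin is the TCP and whose axes are the tool frame's). Camera axes: x right, y down, z forward; pixel columns grow to the right and rows downward; lengths in m; the calibration is good to about 2 mm. A picture is of the moment at which its call begins: read the wrist's pose just before it. There is no depth.
- bot.close_job(): hands the job in, once; it reports no verdict.
The state is a dict: "time_s": time; "joint_pos": joint angles; "qvel": joint speeds; "tau": joint torques, N m; "eef_pos": TCP position; "eef_rot": TCP orientation; "wrist_force": force on the tool from outside, world axes, zero at the start; "wrist_torque": the same for the moment, N m; "finger_gap": finger opening in m.
Only numpy, scipy, OpenCV 4.12 (cv2) and the standard library are available. Lean on these libraries where they do the work, as an engineer would, in place of code of your own. Each camera call takes 0.05 s, during which the arm holds its last target. There are 200 camera calls.

TASK

Bring the next sample under the reading head: with the closed fingertips, press the sample table's index plunger down in its collar, turn the table clockwise (seen from above) by one hole, and let the plunger spring fully up into that next hole, then move clear. Do not turn the table backwards or past that hole, and grip or lift nothing; the cups stay standing in their pockets, the reading head is not touched and the things on the bench stay where they are.

Things in the scene. Friction and masses are not known exactly. Their poses are not given: they have to be found in the camera images.
- turntable (a joint): turn of the sample table's disc, rad; 0 (within 0.01) at its starting hole, growing as it turns clockwise seen from above. Holes are 0.785 rad (45 degrees) apart, so the next hole clockwise is at 0.785. With the pin in a hole the disc is locked but for some 0.01 rad of play; with the pin out it turns on a stiff bearing (about 0.12 N m) and stays where it is left
- plunger (a joint): travel of the index plunger, m: 0 is fully up (pin in a hole), 0.012 fully pressed. Its spring pushes up with 5 N at first, 9 N at full depth. The pin is clear of its hole from about 0.008 on. Let go between holes, its rounded tip rubs under the index plate (about 0.008) and it snaps up by itself when the disc is pushed on to within some 3 mm of a hole
- button_top (a point): centre of the plunger's flat round face, grey plastic with a thin dark ring, 42 mm across, looking straight up, 83 mm above the bench at rest and 71 mm fully pressed, 137 mm from the turning axis. A stem runs down from it past the index plate's rim to a foot whose pin points up into a hole of the plate: pressing the face down draws the pin out
- collar (a point): centre of the rim of the aluminium guard collar round the plunger, 46 mm inside and 54 mm outside, rim 89 mm above the bench (6 mm above the plunger's face at rest). The collar stands on an arm of the disc and goes round with it, so a fingertip in the collar can press the face down and push the collar round
- axis (a point): point on the vertical turning axis at the disc's upper face, 64 mm above the bench. The aluminium disc is 210 mm across and carries eight ring-shaped pockets, 6 mm high, centred 72 mm from the axis. z is up
- index_plate (a point): centre of the upper face, 54 mm above the bench, of the fixed steel index plate below the disc: 254 mm across, 10 mm thick, eight through holes of 10 mm at 116 mm from the axis
- reading_head: dark reading head, 54 mm across, that must not be touched; its origin is the lens in its underside, 115 mm above the bench, 72 mm from the axis, over one pocket. It hangs from a bracket on a 20 mm post 178 mm from the axis, 229 mm high. The plunger is across the table from it, 157 degrees away at the start and 157 on the other side at the end
- stand: grey fixed base of the sample table: foot plate 200 x 340 x 14 mm, pedestal, index plate, post. Origin on the bench on the turning axis; its +y points to the post
- cup_tomato_mid (a point): centre of a loose white sample cup holding a piece of tomato, 39 mm across, 32 mm high, standing in a pocket of the disc (centre 80 mm above the bench); z is up
- cup_bean_mid (a point): centre of a loose white sample cup holding bean pieces, 39 mm across, 32 mm high, standing in a pocket of the disc (centre 80 mm above the bench); z is up
- cup_flower_mid (a point): centre of a loose white sample cup holding cauliflower, 39 mm across, 32 mm high, standing in a pocket of the disc (centre 80 mm above the bench); z is up
- cup_leaf_mid (a point): centre of a loose white sample cup holding leaf, 39 mm across, 32 mm high, standing in a pocket of the disc (centre 80 mm above the bench); z is up
- tomato_mid (a point): centre of a whole tomato on the bench, 66 mm across, 50 mm high
- reagent_mid (a point): centre of a capped amber reagent jar on the bench, 40 mm across, 85 mm high
- cup_spare_mid (a point): centre of an empty sample cup on the bench, 39 mm across, 32 mm high
Things that resemble listed ones, but are neither listed nor needed, are in the scene too. What is shaped like the part that bears cup_leaf_mid but brown is not meant.

How it is judged:
By the outcome, as a careful person would: the job done as asked, in the order asked, and still so for the second after the job is handed in, with the robot touching nothing.
It also fails if it takes over 38 s, if anything falls off the work surface, if the arm or the gripper's body presses on something with over 40 N, if the wrist force passes 120 N, or if a joint passes its speed limit or range.

## Working session

There is one attempt and no reset: what is moved stays moved. The work goes in short steps, Python scripts to look and compute and a tool call to move; the robot and the scene stay as the last step left them, time stands still between calls to the robot, and variables do not carry over. Pictures are saved under pics/ and viewed, about 8 in all and at most 12, crops included, and the job is handed in when it is done.

Besides the shell and the picture viewer there is one more tool, called after ">>>" in YAML: its name, and indented under it one key for each argument. drive_tool: Moves the arm, as the interface text tells. Its arguments: {"type":"object","properties":{"hand":{"type":"array"},"xyz":{"type":"array"},"roll":{"type":"array"},"grip_force":{"type":"number"}},"required":["hand","xyz","roll"]}

```bash
mkdir -p pics; cat > h.py <<'E'
import numpy as np, cv2
from scipy.spatial.transform import Rotation as Ro
from station import bot
def cam(name):
    o=bot.get_obs(); c=bot.read_camera(name)
    if name=="wrist":
        T=np.array(c["tool_from_camera"]); Rt=Ro.from_rotvec(o["eef_rot"]).as_matrix()
        Rw=Rt@T[:3,:3]; C=Rt@T[:3,3]+np.array(o["eef_pos"])
    else:
        Rw=np.array(c["R"]).T; C=-Rw@np.array(c["t"])
    c["Rw"]=Rw; c["C"]=C; return c
def ray(c,u,v):
    x=np.array([(u-c["cx"])/c["fx"],(v-c["cy"])/c["fy"]]); p=x.copy()
    for _ in range(20): p=x/(1+c["k1"]*(p@p))
    return c["Rw"]@np.array([p[0],p[1],1])
def onz(c,u,v,z):
    d=ray(c,u,v); return c["C"]+d*(z-c["C"][2])/d[2]
def proj(c,X):
    q=c["Rw"].T@(np.array(X)-c["C"]); p=q[:2]/q[2]; p=p*(1+c["k1"]*(p@p))
    return np.array([p[0]*c["fx"]+c["cx"],p[1]*c["fy"]+c["cy"]])
E
python3 - <<'E'
from h import *
import pickle
for n in("scene","side","wrist"):
    c=cam(n); cv2.imwrite(f"pics/{n}0.png",c["img"]); pickle.dump(c,open(n+".pkl","wb")); print(n,c["C"].round(3),c["fx"])
o=bot.get_obs();print(o)
E
```

```text
scene [0.94  0.36  1.039] 429.3118896409801
side [ 0.486 -0.619  0.739] 409.41148888111024
wrist [0.549 0.076 0.372] 302.37488735555735
{'time_s': 0.15, 'joint_pos': array([-1.03101021e-01,  8.78551729e-02,  1.37191946e+00,  7.62799580e-06,
        1.68359759e+00, -1.03073466e-01]), 'qvel': array([-0.00080319, -0.00158783, -0.00435397, -0.00065231, -0.0011584 ,
        0.00123053]), 'tau': array([ 1.22744677e-03, -3.52374566e+01, -3.13678122e+01, -1.70676763e-04,
        8.12124257e-03, -6.53522420e-05]), 'eef_pos': array([5.49664708e-01, 3.17956923e-05, 2.55363470e-01]), 'eef_rot': array([ 1.20852259,  1.21063025, -1.21043194]), 'wrist_force': array([ 0.52388618, -0.04644335, -0.0880421 ]), 'wrist_torque': array([-0.01811843,  0.0032633 ,  0.04157489]), 'finger_gap': 0.08532992389220154}
```

View pics/scene0.png

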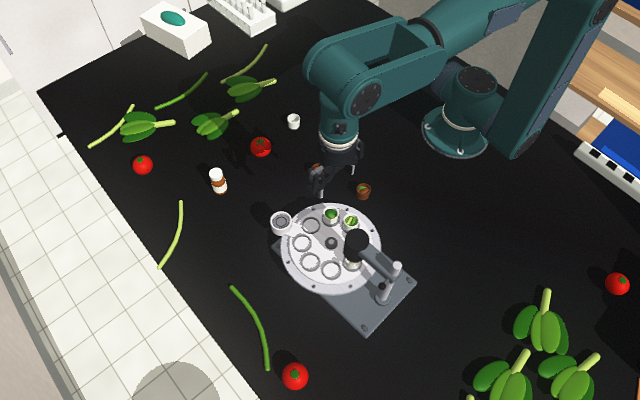

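View pics/side0.png

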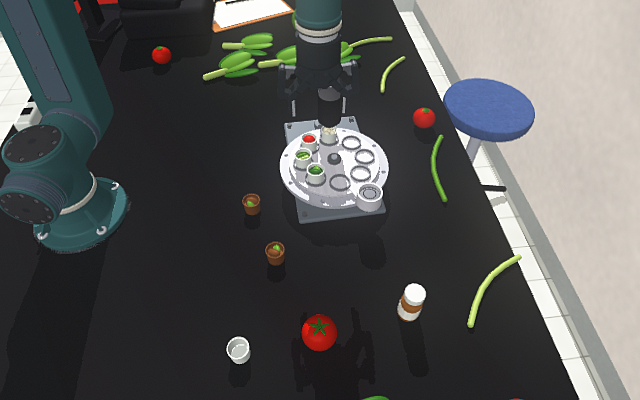

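The scene view shows the collar and plunger at about (281,222), the hub at (331,243) and the post at (397,267). In the side view the collar is at (370,195) and the hub at (335,158). The spare cup at (293,121) in scene / (238,350) in side is similarly round, and so are the empty pockets. The collar is the one on the disc's rim, across from the head.

```bash
python3 - <<'E'
from h import *
import pickle
S=pickle.load(open("scene.pkl","rb"));D=pickle.load(open("side.pkl","rb"))
for n,c,col,hub in(("scene",S,(281,222),(331,243)),("side",D,(370,195),(335,158))):
    print(n,"collar",onz(c,*col,.086).round(4),"hub",onz(c,*hub,.075).round(4))
print("post top",onz(S,397,267,.229), "headtop",onz(S,356,243,.16))
a=cv2.resize(S["img"][190:290,255:355],(400,400),interpolation=cv2.INTER_CUBIC)
b=cv2.resize(D["img"][115:215,300:400],(400,400),interpolation=cv2.INTER_CUBIC)
cv2.imwrite("pics/crop1.png",np.hstack([a,b]))
E
```

```text
scene collar [ 0.6513 -0.0726  0.086 ] hub [0.5929 0.0501 0.075 ]
side collar [ 0.6481 -0.0857  0.086 ] hub [0.5911 0.0405 0.075 ]
post top [0.58490672 0.22812572 0.229     ] headtop [0.58116365 0.11505503 0.16      ]
```

View pics/crop1.png

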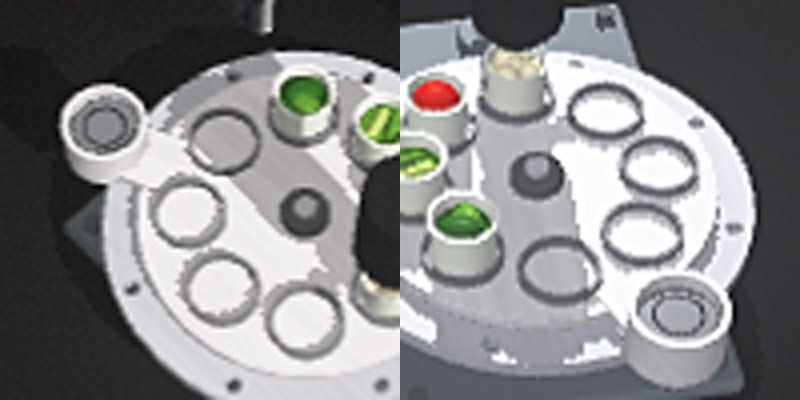

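```bash
python3 - <<'E'
from h import *
import pickle
S=pickle.load(open("scene.pkl","rb"));D=pickle.load(open("side.pkl","rb"))
def tri(p,q):
    a,b=ray(S,*p),ray(D,*q); s=np.linalg.lstsq(np.c_[a,-b],D["C"]-S["C"],rcond=None)[0]
    return S["C"]+a*s[0],D["C"]+b*s[1]
print("collar",onz(S,281,219.7,.089),onz(D,370,192,.089),tri((281,219.7),(370,192)))
print("hub",tri((332,241.5),(335,156)))
# pockets rim z .070 scene crop / side crop
for p in((224,141),(188,211),(219,287),(303,319)): print(onz(S,255+p[0]/4,190+p[1]/4,.07))
for p in((605,110),(658,163),(642,234),(559,270)): print(onz(D,300+(p[0]-400)/4,115+p[1]/4,.07))
print(Ro.from_rotvec(bot.get_obs()["eef_rot"]).as_matrix().round(3))
E
```

```text
collar [ 0.6480627  -0.07627064  0.089     ] [ 0.64881084 -0.0801363   0.089     ] (array([ 0.64739334, -0.07727206,  0.08681832]), array([ 0.64941113, -0.07814377,  0.08659936]))
hub (array([0.58838096, 0.04888351, 0.07535907]), array([0.59202877, 0.047444  , 0.07449427]))
[ 0.5952035  -0.02188701  0.07      ]
[6.44714285e-01 8.43940477e-05 7.00000000e-02]
[0.66410801 0.0510729  0.07      ]
[0.64009539 0.10019111 0.07      ]
[0.63721294 0.09343576 0.07      ]
[0.66093253 0.0458505  0.07      ]
[ 0.64229463 -0.00874235  0.07      ]
[ 0.59261494 -0.03068202  0.07      ]
[[-0.002  1.    -0.   ]
 [ 0.    -0.    -1.   ]
 [-1.    -0.002 -0.   ]]
```

>>> drive_tool:
  hand: [255,255,255,255,255,255,255,255]
  xyz:
    - [0,33,26]
    - [0,33,26]
    - [0,33,26]
    - [18,0,0]
    - [18,0,0]
    - [18,0,0]
    - [0,0,0]
    - [0,0,0]
  roll: [0,0,0,-8.3,-8.3,-8.3,0,0]

```text
time_s: 0.95
eef_pos: [0.6488, -0.0779, 0.2018]
eef_rot: [0.885, 1.384, -0.886]
wrist_force: [0.5, 0.2, -0.0]
finger_gap: 0.0002
```

```bash
python3 - <<'E'
from h import *
import pickle
c=cam("wrist"); s=cam("scene");d=cam("side"); pickle.dump((c,s,d),open("w1.pkl","wb"))
o=bot.get_obs(); print(o["time_s"],o["eef_pos"],o["finger_gap"]); print(Ro.from_rotvec(o["eef_rot"]).as_matrix().round(3)); print(proj(c,[.6485,-.078,.089]))
b=cv2.resize(d["img"][60:260,250:450],(400,400))
cv2.imwrite("pics/w1.png",np.hstack([cv2.resize(c["img"],(640,400)),]))
cv2.imwrite("pics/d1.png",b)
E
```

```text
1.1 [ 0.64959977 -0.07802769  0.20417412] -1.004734848268457e-05
[[ 0.003  0.908  0.42 ]
 [-0.001  0.42  -0.908]
 [-1.     0.002  0.002]]
[317.01108813 205.36353752]
```

View pics/w1.png

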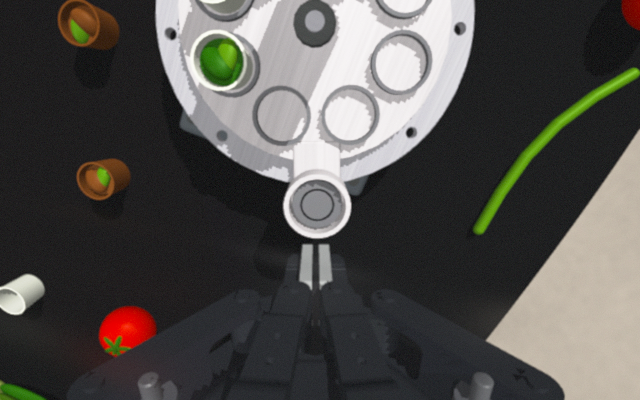

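The close view shows the collar with the plunger inside at (317,203), the hub at (315,22), index holes at (170,33), (222,135), (411,132) and (460,28), and the closed fingertips at (316,245).

```bash
python3 - <<'E'
from h import *
import pickle
from scipy.optimize import least_squares
c,s,d=pickle.load(open("w1.pkl","rb"))
g=cv2.cvtColor(c["img"],cv2.COLOR_BGR2GRAY)
H=[]
for u,v in((170,33),(460,28),(411,132),(222,135)):
    w=g[v-9:v+10,u-9:u+10]; m=(w<(w.min()+.45*(np.median(w)-w.min()))).astype(np.uint8)
    y,x=np.nonzero(m); H.append(onz(c,u-9+x.mean(),v-9+y.mean(),.054)[:2]); print(x.mean()-9,y.mean()-9,len(x))
H=np.array(H)
r=least_squares(lambda p:np.hypot(*(H-p).T)-.116,[.59,.047]); A=r.x
print("axis",A,r.fun, "hole angles",np.degrees(np.arctan2(*(H-A).T[::-1])))
B=onz(c,317,203,.089)[:2]; F=onz(c,317,204.5,.083)[:2]
for P in(B,F): print("collar",P,np.hypot(*(P-A)),np.degrees(np.arctan2(*(P-A)[::-1])))
w=c["img"][160:250,270:365]; cv2.imwrite("pics/c2.png",cv2.resize(w,None,fx=6,fy=6,interpolation=cv2.INTER_CUBIC))
E
```

```text
0.7560975609756095 0.37804878048780566 82
-1.796875 0.671875 64
-1.0 -0.03389830508474567 59
-0.43678160919540154 0.5287356321839081 87
axis [0.58925367 0.04460713] [-0.00121786 -0.00098969 -0.00014883  0.00017623] hole angles [-153.88899838   25.06595961  -19.66328857 -108.84946876]
collar [ 0.64765512 -0.07619695] 0.13418030932380354 -64.19904788673821
collar [ 0.64904163 -0.07912945] 0.13742394476803851 -64.21074677109458
```

View pics/c2.png

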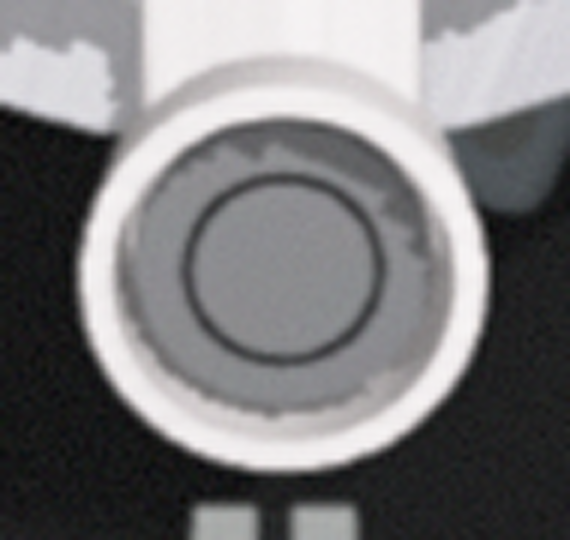

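Rim circle centre is (317.5,205.8), matching the two-view estimate to within 1 mm. Descending.

>>> drive_tool:
  hand: [255,255,255,255,255,255,255,255]
  xyz:
    - [30,0,0]
    - [30,0,0]
    - [20,0,0]
    - [8,0,0]
    - [6,0,0]
    - [4,0,0]
    - [2,0,0]
    - [0,0,0]
  roll: [0,0,0,0,0,0,0,0]

```text
time_s: 1.9
eef_pos: [0.6501, -0.0778, 0.105]
eef_rot: [0.885, 1.381, -0.881]
wrist_force: [-2.0, 1.6, 5.7]
finger_gap: 0.0001
```

```bash
cat > st.py <<'E'
from h import *
A=np.array([.5898,.0452]); o=bot.get_obs(); p=o["eef_pos"]
R=Ro.from_rotvec(o["eef_rot"]).as_matrix(); r=p[:2]-A
tip=p+R[:,0]*.025
print("t",round(o["time_s"],2),"tip",tip.round(4),"R",np.hypot(*r).round(4),"ang",np.degrees(np.arctan2(r[1],r[0])).round(2),"toolz ang",np.degrees(np.arctan2(R[1,2],R[0,2])).round(2),"F tool",(R.T@o["wrist_force"]).round(2),"F",o["wrist_force"].round(1))
E
python3 st.py
```

```text
t 1.9 tip [ 0.6502 -0.0778  0.08  ] R 0.137 ang -63.89 toolz ang -65.1 F tool [-5.66 -1.06 -2.3 ] F [-2.   1.6  5.7]
```

>>> drive_tool:
  hand: [255,255,255,255,255]
  xyz:
    - [3,0,0]
    - [2,0,0]
    - [2,0,0]
    - [0,0,0]
    - [0,0,0]
  roll: [0,0,0,0,0]

```text
time_s: 2.4
eef_pos: [0.6505, -0.0777, 0.0991]
eef_rot: [0.885, 1.379, -0.88]
wrist_force: [-1.6, 1.2, 7.0]
finger_gap: 0.0001
```

```bash
python3 st.py
```

```text
t 2.4 tip [ 0.6507 -0.0777  0.0741] R 0.1371 ang -63.71 toolz ang -65.09 F tool [-6.98 -0.87 -1.73] F [-1.6  1.2  7. ]
```

>>> drive_tool:
  hand: [255,255,255,255]
  xyz:
    - [2,0,0]
    - [2,0,0]
    - [0,0,0]
    - [0,0,0]
  roll: [0,0,0,0]

```text
time_s: 2.8
eef_pos: [0.651, -0.0775, 0.0959]
eef_rot: [0.885, 1.378, -0.879]
wrist_force: [-0.7, 2.2, 9.2]
finger_gap: 0.0001
```

```bash
python3 st.py
```

```text
t 2.8 tip [ 0.6512 -0.0775  0.0709] R 0.1372 ang -63.5 toolz ang -65.08 F tool [-9.24  0.31 -2.28] F [-0.7  2.2  9.2]
```

>>> drive_tool:
  hand: [255,255,255,255,255,255]
  xyz:
    - [0.5,-4,0]
    - [0,-4,-0.1]
    - [0,-3,-0.1]
    - [0,-3,-0.1]
    - [0,-3,-0.1]
    - [0,-3,-0.1]
  roll: [1,1,1,1,1,1]

```text
time_s: 3.4
eef_pos: [0.6334, -0.0847, 0.0959]
eef_rot: [0.967, 1.339, -0.957]
wrist_force: [-0.2, 2.8, 9.2]
finger_gap: -0.0004
```

```bash
python3 st.py
```

```text
t 3.4 tip [ 0.6336 -0.0847  0.0709] R 0.137 ang -71.45 toolz ang -71.13 F tool [-9.18  0.79 -2.73] F [-0.2  2.8  9.2]
```

>>> drive_tool:
  hand: [255,255,255,255,255,255]
  xyz:
    - [0,-4.8,-0.1]
    - [0,-4.8,-0.1]
    - [0,-4.8,-0.1]
    - [0,-4.8,-0.1]
    - [0,-4.8,-0.1]
    - [0,0,0]
  roll: [2,2,2,2,2,0]

```text
time_s: 4.0
eef_pos: [0.6095, -0.0903, 0.0959]
eef_rot: [1.098, 1.272, -1.088]
wrist_force: [-1.8, 2.6, 10.2]
finger_gap: 0.0001
```

```bash
python3 st.py; python3 - <<'E'
from h import *
c=cam("wrist");s=cam("scene")
a=cv2.resize(s["img"][170:290,250:400],(500,400),interpolation=cv2.INTER_CUBIC)
cv2.imwrite("pics/p3.png",np.hstack([c["img"][100:300,220:420],]).repeat(2,0).repeat(2,1))
cv2.imwrite("pics/p3.png",np.hstack([cv2.resize(c["img"][0:300,200:425],(300,400)),a]))
E
```

```text
t 4.0 tip [ 0.6097 -0.0903  0.0709] R 0.137 ang -81.74 toolz ang -81.13 F tool [-10.21  -1.29  -2.86] F [-1.8  2.6 10.2]
```

View pics/p3.png

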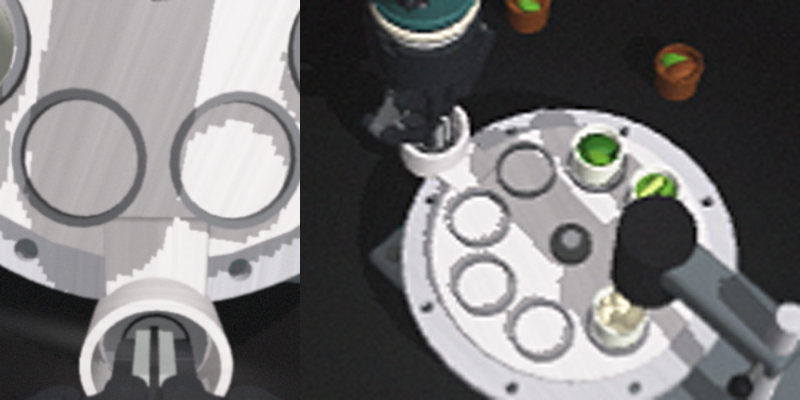

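The disc follows the tip, which is near the collar's centre, so friction is carrying it. I'll continue about 16°, then ease up and push with the collar wall.

>>> drive_tool:
  hand: [255,255,255,255,255,255,255,255,255]
  xyz:
    - [0,-4.8,-0.1]
    - [0,-4.8,-0.1]
    - [0,-4.8,-0.1]
    - [0,-4.8,-0.1]
    - [0,-4.8,-0.1]
    - [0,-4.8,-0.1]
    - [0,-4.8,-0.1]
    - [0,-4.8,-0.1]
    - [0,0,0]
  roll: [2,2,2,2,2,2,2,2,0]

```text
time_s: 5.0
eef_pos: [0.5717, -0.0904, 0.0959]
eef_rot: [1.306, 1.142, -1.292]
wrist_force: [-0.5, 4.1, 9.5]
finger_gap: 0.0
```

```bash
python3 st.py; python3 - <<'E'
from h import *
import pickle
c=cam("wrist"); pickle.dump(c,open("w4.pkl","wb"))
cv2.imwrite("pics/p4.png",cv2.resize(c["img"][60:300,180:460],None,fx=2.5,fy=2.5))
E
```

```text
t 5.0 tip [ 0.572  -0.0904  0.0709] R 0.1368 ang -97.6 toolz ang -97.11 F tool [-9.5  -0.95 -3.99] F [-0.5  4.1  9.5]
```

View pics/p4.png

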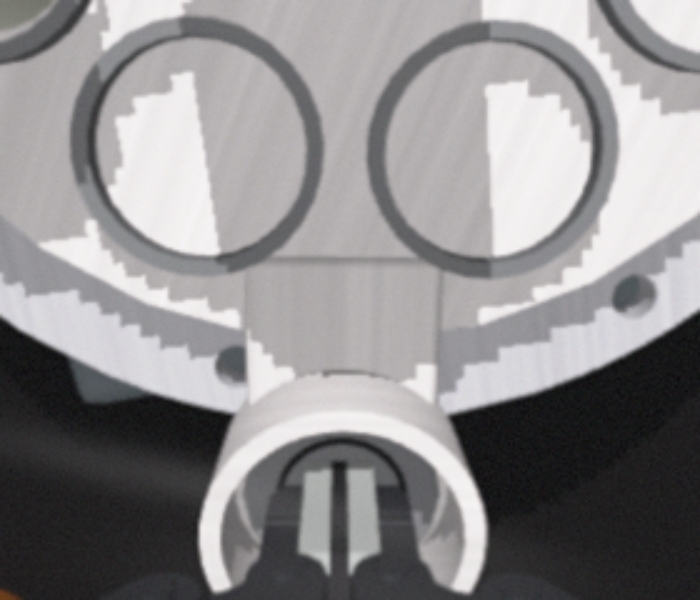

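```bash
python3 - <<'E'
from h import *
import pickle
c=pickle.load(open("w4.pkl","rb")); A=np.array([.5898,.0452])
for n,(u,v),z in(("arm",(343,260),.066),("collar",(343,540),.089),("tgt",(231,366),.054),("start",(634,295),.054)):
    P=onz(c,180+u/2.5,60+v/2.5,z)[:2]; print(n,P,np.hypot(*(P-A)),np.degrees(np.arctan2(*(P-A)[::-1])))
E
```

```text
arm [ 0.57819734 -0.04236026] 0.08832564747996917 -97.54832134818743
collar [ 0.57191499 -0.09059651] 0.13696920947573007 -97.5029273743143
tgt [ 0.55058871 -0.06503792] 0.11700394938283626 -109.58031880197771
start [ 0.64016465 -0.06005613] 0.116685262229308 -64.42906604001827
```

>>> drive_tool:
  hand: [255,255,255,255,255,255,255,255,255]
  xyz:
    - [0,-4.8,-0.1]
    - [0,-4.8,-0.1]
    - [0,-4.8,-0.1]
    - [0,-4.8,-0.1]
    - [0,0,0]
    - [-4,0,0]
    - [-4,0,0]
    - [-4,0,0]
    - [0,0,0]
  roll: [2,2,2,2,0,0,0,0,0]

```text
time_s: 5.95
eef_pos: [0.5503, -0.088, 0.1036]
eef_rot: [1.401, 1.071, -1.4]
wrist_force: [-0.0, -0.6, 0.0]
finger_gap: 0.0
```

```bash
python3 st.py
```

```text
t 5.95 tip [ 0.5504 -0.088   0.0786] R 0.1389 ang -106.5 toolz ang -105.11 F tool [-0.02  0.16  0.61] F [-0.  -0.6  0. ]
```

>>> drive_tool:
  hand: [255,255,255,255,255,255,255]
  xyz:
    - [-3,0,-1]
    - [-3,0,0]
    - [0,-3,0]
    - [0,-3,-0.2]
    - [0,-2,-0.2]
    - [0,-2,-0.2]
    - [0,0,0]
  roll: [0,0,1,1,1,1,0]

```text
time_s: 6.65
eef_pos: [0.5408, -0.0832, 0.1089]
eef_rot: [1.451, 1.032, -1.45]
wrist_force: [0.6, -0.1, 0.4]
finger_gap: 0.0002
```

```bash
python3 st.py
```

```text
t 6.65 tip [ 0.5409 -0.0832  0.0839] R 0.1374 ang -110.87 toolz ang -109.13 F tool [-0.43  0.61 -0.07] F [ 0.6 -0.1  0.4]
```

>>> drive_tool:
  hand: [255,255,255,255,255,255,255]
  xyz:
    - [-1,-1,-0.1]
    - [0,-1,-0.1]
    - [0,-1,-0.1]
    - [0,-1,-0.1]
    - [0,-1,-0.1]
    - [0,-1,0]
    - [0,0,0]
  roll: [0.4,0.4,0.4,0.4,0.4,0.4,0]

```text
time_s: 7.35
eef_pos: [0.5347, -0.0806, 0.1096]
eef_rot: [1.479, 1.009, -1.481]
wrist_force: [-0.7, 0.1, 0.3]
finger_gap: 0.0002
```

```bash
python3 st.py;  python3 - <<'E'
from h import *
import pickle
c=cam("wrist"); pickle.dump(c,open("w5.pkl","wb"))
cv2.imwrite("pics/p5.png",cv2.resize(c["img"][60:300,180:460],None,fx=2.5,fy=2.5))
E
```

```text
t 7.35 tip [ 0.5347 -0.0806  0.0846] R 0.1373 ang -113.65 toolz ang -111.51 F tool [-0.32 -0.65  0.18] F [-0.7  0.1  0.3]
```

View pics/p5.png

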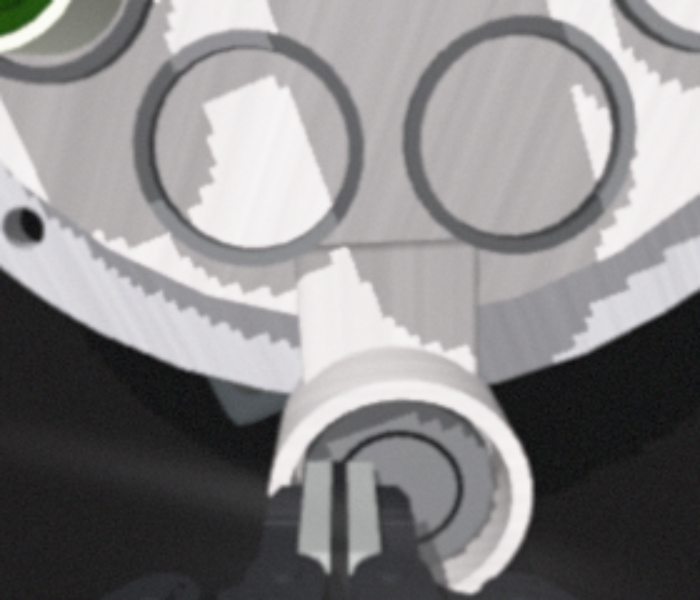

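The view shows the finger at the collar's leading wall (300,490), with the plunger face still down.

>>> drive_tool:
  hand: [255,255,255,255,255,255,255]
  xyz:
    - [0,-1,-0.1]
    - [0,-1,-0.1]
    - [0,-1,-0.1]
    - [0,-1,-0.1]
    - [0,-1,-0.1]
    - [0,-1,0]
    - [0,0,0]
  roll: [0.4,0.4,0.4,0.4,0.4,0.4,0]

```text
time_s: 8.1
eef_pos: [0.5305, -0.0782, 0.1101]
eef_rot: [1.51, 0.981, -1.508]
wrist_force: [2.6, -0.9, -0.6]
finger_gap: 0.0003
```

```bash
python3 st.py
```

```text
t 8.1 tip [ 0.5306 -0.0782  0.0851] R 0.1369 ang -115.66 toolz ang -113.91 F tool [ 0.59  2.7  -0.21] F [ 2.6 -0.9 -0.6]
```

Now pushing (about 2.7 N). Going on in small steps.

>>> drive_tool:
  hand: [255,255,255]
  xyz:
    - [0,-1,-0.1]
    - [0,-1,-0.1]
    - [0,0,0]
  roll: [0.4,0.4,0]

```text
time_s: 8.4
eef_pos: [0.5297, -0.0775, 0.1103]
eef_rot: [1.521, 0.97, -1.516]
wrist_force: [5.2, -2.8, -1.6]
finger_gap: 0.0002
```

```bash
python3 st.py; python3 - <<'E'
from h import *
import pickle
c=cam("wrist"); pickle.dump(c,open("w6.pkl","wb"))
cv2.imwrite("pics/p6.png",cv2.resize(c["img"][60:300,180:460],None,fx=2.5,fy=2.5))
E
```

```text
t 8.4 tip [ 0.5298 -0.0775  0.0853] R 0.1366 ang -116.1 toolz ang -114.72 F tool [1.58 5.9  0.34] F [ 5.2 -2.8 -1.6]
```

View pics/p6.png

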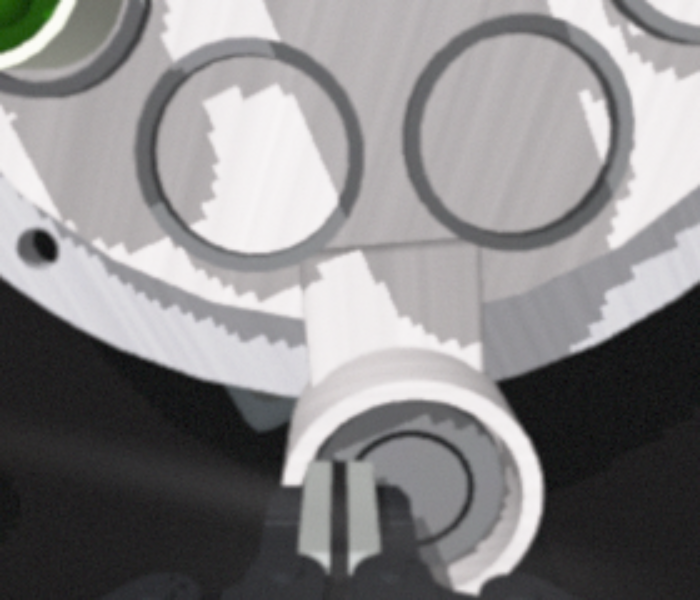

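```bash
python3 - <<'E'
from h import *
import pickle
A=np.array([.5898,.0452])
for f,L in(("w5",[((387,243),.066),((402,505),.089),((23,225),.054)]),("w6",[((392,246),.066),((413,510),.089),((38,247),.054)])):
    c=pickle.load(open(f+".pkl","rb"))
    for (u,v),z in L:
        P=onz(c,180+u/2.5,60+v/2.5,z)[:2]; print(f,np.hypot(*(P-A)),np.degrees(np.arctan2(*(P-A)[::-1])))
E
```

```text
w5 0.08799080614016162 -108.27594532556998
w5 0.13801713270445026 -108.33384165959069
w5 0.11563907165905614 -153.83545536660023
w6 0.08838740064325092 -109.333603289939
w6 0.13930789937146423 -109.74344091563073
w6 0.1157724251473842 -153.68880401893512
```

>>> drive_tool:
  hand: [255,255,255]
  xyz:
    - [0,-1,0]
    - [0,-1,0]
    - [0,0,0]
  roll: [0,0,0]

```text
time_s: 8.75
eef_pos: [0.5291, -0.0772, 0.1105]
eef_rot: [1.522, 0.967, -1.514]
wrist_force: [8.7, -3.7, -3.5]
finger_gap: -0.0001
```

```bash
python3 st.py
```

```text
t 8.75 tip [ 0.5292 -0.0772  0.0855] R 0.1366 ang -116.4 toolz ang -114.72 F tool [ 3.59  9.43 -0.29] F [ 8.7 -3.7 -3.5]
```

Locked: the force rises to 9.4 N with hardly any motion. Backing off the wall, lifting and looking.

>>> drive_tool:
  hand: [255,255,255,255,255,255,255,255]
  xyz:
    - [0,4,0]
    - [0,5,0]
    - [0,2,0]
    - [-10,0,0]
    - [-25,0,0]
    - [-30,0,0]
    - [-30,0,0]
    - [0,0,0]
  roll: [0,0,0,0,0,0,0,0]

```text
time_s: 9.55
eef_pos: [0.5386, -0.0812, 0.2113]
eef_rot: [1.524, 0.965, -1.511]
wrist_force: [0.4, 0.3, 1.5]
finger_gap: -0.0001
```

```bash
python3 st.py; python3 - <<'E'
from h import *
import pickle
c=cam("wrist");s=cam("scene"); pickle.dump((c,s),open("w7.pkl","wb"))
P=np.array([.5898+.137*np.cos(np.radians(-109.3)),.0452+.137*np.sin(np.radians(-109.3)),.089])
u,v=proj(c,P).astype(int); print(u,v)
a=cv2.resize(c["img"][v-50:v+50,u-50:u+50],(400,400),interpolation=cv2.INTER_CUBIC)
b=cv2.resize(s["img"][170:290,265:385],(400,400),interpolation=cv2.INTER_CUBIC)
cv2.imwrite("pics/p7.png",np.hstack([a,b]))
E
```

```text
t 9.55 tip [ 0.5388 -0.0813  0.1863] R 0.1364 ang -112.06 toolz ang -114.7 F tool [-1.45  0.25 -0.42] F [0.4 0.3 1.5]
321 201
```

View pics/p7.png

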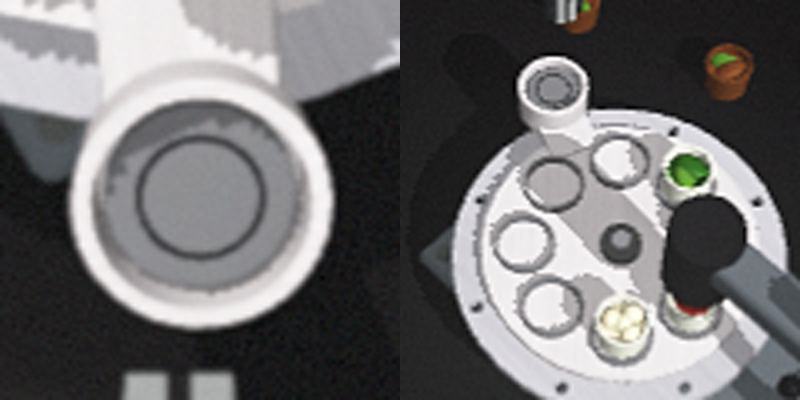

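The last view shows the collar at (321,200), where it was predicted for 45°. The plunger's ring-to-rim ratio is 0.485 (0.478 at the start), so it is fully up. The cups are standing, tomato now under the head, and the fingers are clear.

```bash
python3 -c "
from station import bot
print(bot.close_job())"
```

```text
the job is handed in; nothing more can be done
None
```

I turned the sample table one hole clockwise, the plunger sprang back up into that hole, and I handed the job in at about 9.6 s of the 38 s allowed. I pressed the plunger to its stop with the closed fingertips and turned the disc most of the way. Then I eased up inside the collar and pushed its wall until the pin snapped in. The fingers finished about 10 cm above the collar.

What the last checks showed:
- **Lock:** the push rose to 9.4 N with only about 0.6 mm of movement, so the disc was locked. The highest push or press I read was about 10 N.
- **Turn:** the camera puts the collar at about -109.3° to -109.7°, from about -64.3° at the start. That is 45° within roughly half a degree of measuring error.
- **Plunger:** its ring measured 0.485 of the rim width, against 0.478 at the start, so its face is back at its rest height. A plunger left 8 mm down would have shown about 0.46.
- **Cups and head:** the three cups I can see are standing in their pockets, with the tomato cup now under the reading head. The bean cup was hidden behind the head in the last view. I never came near the head.

I did not compare the bench objects against their starting positions, but the arm stayed above the table throughout. No check failed. One wrist estimate, made from a roughly picked rim pixel, differed by about 3 mm radially. I replaced it before the descent.

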